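# Find the loaded tube by its weight and hold it slanted over the white tray

### The arm

A 7-joint arm with a two-finger parallel gripper is mounted at the origin on a cart in front of the work surface, level with it; the furniture and walls round the work are solid. World frame = base frame: x ahead of the robot, y to its left, z up, the work surface at z = 0. Lengths are in mm, angles in rad, forces in N, time in s.
With the tool pointing down it reaches from about 425 to 925 mm from the base axis. Payload 6.8 kg.
Tool frame: the origin (TCP) lies between the finger pads; the fingertips stand 8 mm ahead of it and the grasp point (between the pads) lies 11 mm behind it; z points along the fingers, x is the direction in which the jaws open and shut, and the axes are right-handed (so a half turn about z gives the same grasp; the last joint's range is limited). The gripper opens to 85 mm and grips with 20 to 120 N. Pads are 22 mm wide; open, the fingers measure 114 mm over their backs; the gripper's body (76 mm by 85 mm) begins 54 mm behind the grasp point. The pads swing forward as they close: fully open they stand 13 mm farther back than shut.
Start: joints at [-1.41, 0.477, 0.022, 1.555, -0.011, 1.109, -0.083], TCP at [179.259, 650.779, 239.308] pointing down, gripper open.
Joint ranges: [-2.96, 2.96], [-0.34, 2.1], [-1.41, 1.46], [0.24, 2.44], [-1.37, 4.51], [0.17, 1.92], [-2.96, 2.96]. Speed limits (rad/s): [2.39, 2.39, 3.14, 3.14, 3.14, 3.14, 3.14].

### API

Orientations are given as a 3x3 rotation matrix whose columns are the frame's x, y, z axes.
In Python, from plant import bot gives the robot as it stands.
- The arm moves only by the tool arm_command, never from a script. Its argument "deltas" is a list of rows, each a list of 4 numbers: the shift along the tool's x, y, z in m, then the turn about the tool's z in degrees. A call has 1 to 10 rows; each row is the pose to reach, as a shift and turn from the pose commanded when the call began, along the tool's axes at that moment; what a row does not reach only later rows make up. A row lasts 1/8 s, in which the tool goes at most 62.5 mm and 10.7 degrees, less where a joint would pass 70% of its speed; a pose out of reach is approached as far as the arm can. A call with a gripper value outside its range is refused whole. "claw" is the opening, from -1 (shut) to 1 (fully open), set as the call begins (left out, the last holds). The fingers move at their own pace and stop on an object; "squeeze" is the grip in N (left out, the last holds). Time passes only in rows, so rows that repeat a pose let the fingers close. It gives the time, the measured TCP pose, the force and the opening at its end, in the units of the state.
- bot.observe(): the state, without advancing time (a new reading comes with each control period).
- bot.read_camera(name): name is "scene" or "side" or "wrist"; returns a dict with "frame" (400x640x3 uint8, blue, green, red), "depth" (400x640 float32, mm along the optical axis (not along the pixel's ray), 0 where there is no reading), "intrinsics" (3x3 intrinsics, pixels), "rvec" (rotation vector, rad) and "tvec" (3), from world to camera coordinates, as OpenCV has them. Camera axes: x right, y down, z forward; pixel columns grow to the right and rows downward; lengths in mm; the calibration is good to about 2 mm. A picture is of the moment at which its call begins.
- bot.finish_job(): hands the job in, once; it reports no verdict.
The state is a dict: "time": time; "qpos": joint angles; "qd": joint speeds; "joint_efforts": joint torques, N m; "eef_pos": TCP position; "orientation": TCP orientation; "contact_force": force on the tool from outside, world axes, zero at the start; "moment": the same for the moment, N m; "finger_gap": finger opening in mm.
Only numpy, scipy, OpenCV 4.12 (cv2) and the standard library are available. Lean on these libraries where they do the work, as an engineer would, in place of code of your own. Each camera call takes 0.05 s, during which the arm holds its last target. There are 200 camera calls.

### The job

The three orange-capped tubes in the rack look alike, but one still has its metal sample inside and is clearly heavier: lift them a little to feel which it is, leaving the two light ones standing in the wells they came from. Draw the heavy one straight up until it is clear of the rack, then tip it over about 45 degrees with the cap uppermost, and finish while still holding it like that, motionless, its middle above the middle of the white slotted tray and its pointed end about 10 cm or more above the worktop. Do not let it touch the tray, and do not knock over the small bottle behind the tray.

Things in the scene. Friction and masses are not known exactly. Their poses are not given: they have to be found in the camera images.
- tube_rack: fixed grey plastic tube rack, 64 x 222 mm, 66 mm high. Origin: centre of its underside; z up, y along the row of three wells at y = -70, 0, +70 mm, x = 0: 34 mm square holes; the tubes' points rest 8 mm above the worktop, 57 mm of each stands above the rack, with 1 to 2 mm of play and no lock. Two tubes weigh 40 to 65 g, one 220 to 300 g; which is which must be felt
- tube_a: one of three outwardly identical screw-cap centrifuge tubes, 115 mm long, upright in the wells at the start, in any order. Body tapers in diameter from 33 mm under the cap to 28 mm at 24 mm from the point, then a cone to the point; orange cap 35 mm in diameter from 100 to 115 mm. Origin: on the axis at the pointed end; z axis runs along the tube to the cap (up at the start)
- tube_b: as tube_a: same shape and frame
- tube_c: as tube_a: same shape and frame
- tube_a_cap (a point): on tube_a's axis, 104 mm from the point, inside the cap: a good height to grip (about 111 mm above the worktop at the start)
- tube_b_cap (a point): the same point of tube_b
- tube_c_cap (a point): the same point of tube_c
- tube_a_middle (a point): the middle of tube_a: on its axis, 58 mm from the point
- tube_b_middle (a point): the same point of tube_b
- tube_c_middle (a point): the same point of tube_c
- white_tray: fixed off-white slotted slide tray lying on the worktop, 105 x 155 mm, 30 mm high, to the right of the tube rack. Origin: centre of its underside, z up, y along its long side
- small_bottle: loose small screw-cap reagent bottle, 46 mm in diameter, 95 mm high, standing behind the rack and tray; to be left standing. Origin: centre of its underside, z up
Things that resemble listed ones, but are neither listed nor needed, are in the scene too. What is shaped like the tube_c but green is not meant.

How it is judged:
By the outcome, as a careful person would: the job done as asked, in the order asked, and still so for the second after the job is handed in, while the arm keeps its last pose, push and grip.
It also fails if it takes over 58 s, if anything falls off the work surface, if the arm or the gripper's body presses on something with over 40 N, if the wrist force passes 120 N, or if a joint passes its speed limit or range.

## Working session

There is one attempt and no reset: what is moved stays moved. The work goes in short steps, Python scripts to look and compute and a tool call to move; the robot and the scene stay as the last step left them, time stands still between calls to the robot, and variables do not carry over. Pictures are saved under pics/ and viewed, about 8 in all and at most 12, crops included, and the job is handed in when it is done.

Besides the shell and the picture viewer there is one more tool, called by a JSON object that holds its "op" and its "data", one argument or row to a line. arm_command: Moves the arm, as the interface text tells. Its arguments: {"type":"object","properties":{"deltas":{"type":"array","items":{"type":"array","items":{"type":"number"}}},"claw":{"type":"number"},"squeeze":{"type":"number"}},"required":["deltas"]}

```bash
ls; mkdir -p pics; cat > h.py <<'E'
import numpy as np, cv2
from plant import bot
def cam(n):
    c=bot.read_camera(n); c['R']=cv2.Rodrigues(np.array(c['rvec'],float))[0]; c['t']=np.array(c['tvec'],float).ravel(); return c
def ray(c,u,v):
    d=np.linalg.inv(c['intrinsics'])@np.array([u,v,1.]); return -c['R'].T@c['t'], c['R'].T@d
def plane(c,u,v,z):
    o,d=ray(c,u,v); return o+d*(z-o[2])/d[2]
def dep(c,u,v):
    o,d=ray(c,u,v); return o+d*float(c['depth'][int(v),int(u)])
def proj(c,p):
    q=c['intrinsics']@(c['R']@np.array(p,float)+c['t']); return q[:2]/q[2]
def blobs(c,lo,hi,amin=60):
    h=cv2.cvtColor(c['frame'],cv2.COLOR_BGR2HSV); m=cv2.inRange(h,lo,hi)
    n,l,s,ce=cv2.connectedComponentsWithStats(m)
    return [(s[i].tolist(),ce[i].round(1).tolist()) for i in range(1,n) if s[i][4]>amin]
E
python3 - <<'E'
from h import *
np.set_printoptions(precision=3,suppress=True)
print(bot.observe())
ims=[]
for n in['scene','side']:
    c=cam(n); cv2.imwrite(f'pics/{n}0.png',c['frame']); print(n,(-c['R'].T@c['t']))
    for s,ce in blobs(c,(3,130,90),(20,255,255)): print(s,ce,dep(c,*ce))
E
```

```text
pics
{'time': 0.0, 'qpos': array([-1.41 ,  0.478,  0.022,  1.556, -0.011,  1.109, -0.083]), 'qd': array([-0.001,  0.001, -0.001,  0.001,  0.001, -0.001, -0.002]), 'joint_efforts': array([  0.001, -59.645,   1.608, -28.12 ,   0.013,   0.009,   0.   ]), 'eef_pos': array([179.105, 650.198, 238.32 ]), 'orientation': array([[ 0.266,  0.964, -0.   ],
       [ 0.964, -0.266, -0.002],
       [-0.002,  0.   , -1.   ]]), 'contact_force': array([-0.167,  0.063,  0.643]), 'moment': array([ 0.023, -0.037, -0.009]), 'finger_gap': 85.66005394183856}
scene [  90.895 -335.532  804.444]
[253, 175, 11, 10, 95] [258.1, 179.4] [515.528 238.68  121.428]
[277, 181, 11, 11, 98] [282.2, 185.9] [540.615 173.253 122.432]
[301, 188, 12, 11, 106] [306.6, 192.9] [566.157 110.135 120.427]
side [642.129 831.209 484.352]
[313, 80, 11, 20, 66] [316.2, 91.9] [  555.649 -1016.918    42.701]
[326, 180, 15, 13, 162] [333.1, 185.8] [571.351 122.722 119.797]
[340, 194, 17, 14, 201] [348.2, 200.7] [547.194 187.466 120.108]
[357, 211, 19, 15, 237] [366.2, 218.1] [522.584 254.194 121.444]
```

View pics/scene0.png

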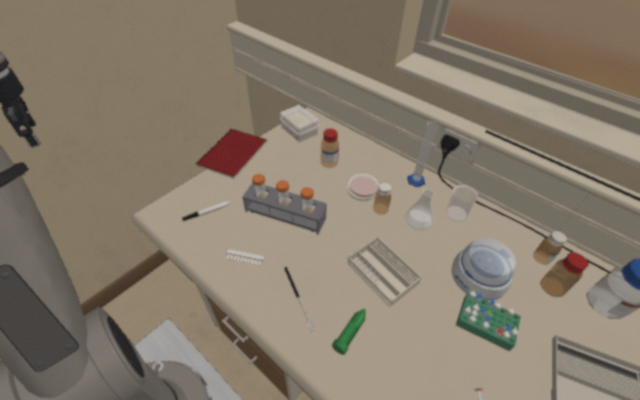

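View pics/side0.png

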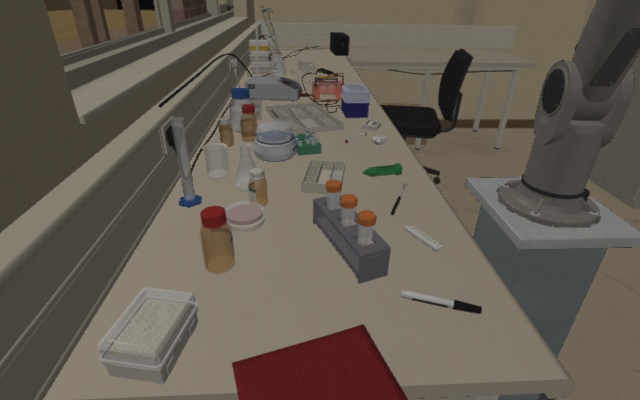

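Scene view: the three orange caps are at (258,179), (282,186), (307,193) in the grey rack. The white slotted tray is at (384,270) and the small white-capped bottle behind it at (383,198). 

Things that could be mistaken for them are the green tube (350,330), the larger tray (600,370), the white box (299,122), the red-capped bottle (330,148) and the white-capped amber bottle (553,247). I choose the orange-capped tubes in the rack, the two-slot tray to its right and the bottle at (383,198).

```bash
python3 - <<'E'
from h import *
np.set_printoptions(precision=3,suppress=True)
a=cam('scene');b=cam('side')
# tray pixels through depth: points at z 8..40 near the tray
for c,(u0,u1,v0,v1) in((a,(335,432,228,310)),(b,(290,355,155,200))):
    P=np.array([dep(c,u,v) for v in range(v0,v1) for u in range(u0,u1)])
    m=(P[:,2]>24)&(P[:,2]<38); Q=P[m]
    r=cv2.minAreaRect(Q[:,:2].astype(np.float32)); print(m.sum(),r,np.median(Q[:,2]))
for c,(u0,u1,v0,v1) in((a,(370,398,175,218)),(b,(243,272,163,210))):
    P=np.array([dep(c,u,v) for v in range(v0,v1) for u in range(u0,u1)])
    Q=P[(P[:,2]>60)&(P[:,2]<105)]; print('bottle',len(Q),Q.min(0),Q.max(0),np.median(Q,0))
# caps
for c in(a,b):
    print([plane(c,*ce,115).round(1) for s,ce in blobs(c,(3,130,90),(20,255,255)) if s[1]>150])
s=a['frame'][150:320,220:440]; cv2.imwrite('pics/crop1.png',cv2.resize(s,None,fx=3.4,fy=3.4,interpolation=cv2.INTER_CUBIC))
E
```

```text
625 ((571.9774780273438, -141.5776824951172), (155.91888427734375, 107.56451416015625), 79.18059539794922) 27.839690784234676
292 ((571.8436279296875, -140.74783325195312), (161.1468963623047, 104.58240509033203), 79.29984283447266) 27.186381060494966
bottle 242 [722.076 -36.672  60.278] [761.08    6.939  98.106] [735.051 -18.781  82.644]
bottle 356 [ 723.205 -121.007   60.009] [790.296   8.122  95.819] [748.121  -3.467  73.266]
[array([519.5, 244.1, 115. ]), array([545.3, 179. , 115. ]), array([569.9, 113.7, 115. ])]
[array([570.4, 113.4, 115. ]), array([545.9, 178.4, 115. ]), array([520.5, 243.9, 115. ])]
```

View pics/crop1.png

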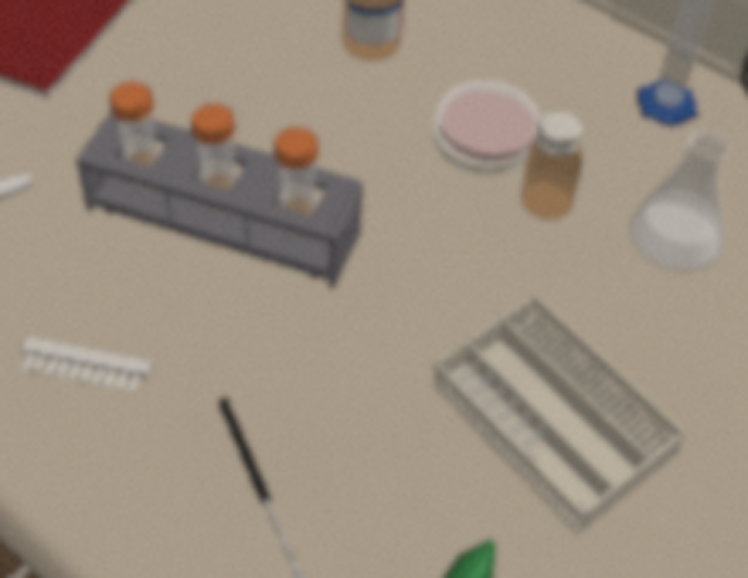

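The caps are at about (520,244), (545.6,178.7) and (570,113.5). The rack's x axis is at 21°, the tray centre is (572,-141) and the bottle is near (742,-14). The tool can't tilt, so I'll tip the tube by pivoting it in the jaws against the rack's long top edge, with the jaws along the row. First I go above the left tube.

{"op": "arm_command", "data": {
  "deltas": [
    [-0.03, 0.044, 0, -4],
    [-0.06, 0.087, 0, -8],
    [-0.09, 0.131, 0, -12],
    [-0.12, 0.175, 0, -16],
    [-0.15, 0.218, 0, -20],
    [-0.18, 0.262, 0, -24],
    [-0.21, 0.306, 0, -28],
    [-0.24, 0.35, 0, -32],
    [-0.27, 0.393, 0, -36],
    [-0.301, 0.437, 0, -36.4]
  ],
  "claw": 0.2,
  "squeeze": 40
}}

```text
time: 1.45
eef_pos: [521.4, 243.2, 239.3]
orientation: [[-0.36, 0.933, 0.0], [0.933, 0.36, 0.0], [0.0, 0.0, -1.0]]
contact_force: [0.1, 0.7, -0.1]
finger_gap: 51.1
```

{"op": "arm_command", "data": {
  "deltas": [
    [0, 0, 0, 0],
    [0, 0, 0, 0]
  ]
}}

```text
time: 1.7
eef_pos: [520.2, 244.9, 239.1]
orientation: [[-0.358, 0.934, -0.001], [0.934, 0.358, 0.0], [0.001, -0.001, -1.0]]
contact_force: [-0.2, 0.3, -0.4]
finger_gap: 51.0
```

```bash
cat > st.py <<'E'
from h import *
np.set_printoptions(precision=3,suppress=True)
s=bot.observe()
for k in('time','qpos','eef_pos','orientation','contact_force','moment','finger_gap'): print(k,s[k])
E
python3 - <<'E'
from st import *
c=cam('wrist'); cv2.imwrite('pics/w1.png',c['frame'])
for b,ce in blobs(c,(3,130,90),(20,255,255),200): print(b,ce,plane(c,*ce,121),dep(c,*ce))
E
```

```text
time 1.7
qpos [-0.625  0.313  0.095  1.806 -0.035  1.025  1.421]
eef_pos [520.217 244.87  239.071]
orientation [[-0.358  0.934 -0.001]
 [ 0.934  0.358  0.   ]
 [ 0.001 -0.001 -1.   ]]
contact_force [-0.187  0.319 -0.423]
moment [ 0.002 -0.015  0.015]
finger_gap 51.038060097147344
[121, 175, 51, 44, 1693] [146.2, 196.2] [567.429 114.286 121.   ] [567.547 114.185 120.749]
[211, 175, 46, 45, 1569] [233.8, 197.0] [543.654 178.225 121.   ] [543.524 178.276 121.344]
[300, 174, 44, 45, 1522] [321.4, 196.5] [518.849 241.895 121.   ] [518.464 241.753 122.376]
```

The wrist view agrees with that to about 2 mm, so I descend on the left tube.

{"op": "arm_command", "data": {
  "deltas": [
    [-0.001, -0.001, 0.03, 0],
    [-0.001, -0.001, 0.06, 0],
    [-0.001, -0.001, 0.085, 0],
    [-0.001, -0.001, 0.105, 0],
    [-0.001, -0.001, 0.122, 0],
    [-0.001, -0.001, 0.133, 0],
    [-0.001, -0.001, 0.14, 0],
    [-0.001, -0.001, 0.14, 0]
  ]
}}

```text
time: 2.75
eef_pos: [520.0, 243.3, 99.1]
orientation: [[-0.358, 0.934, -0.0], [0.934, 0.358, -0.0], [-0.0, -0.0, -1.0]]
contact_force: [0.2, 0.1, 0.2]
finger_gap: 51.2
```

{"op": "arm_command", "data": {
  "deltas": [
    [0, 0, 0, 0],
    [0, 0, 0, 0],
    [0, 0, 0, 0],
    [0, 0, 0, 0]
  ],
  "claw": -1,
  "squeeze": 40
}}

```text
time: 3.25
eef_pos: [520.5, 243.5, 99.9]
orientation: [[-0.358, 0.934, 0.001], [0.934, 0.358, 0.001], [0.0, 0.001, -1.0]]
contact_force: [-0.7, -0.1, 5.5]
finger_gap: 32.6
```

{"op": "arm_command", "data": {
  "deltas": [
    [0, 0, -0.004, 0],
    [0, 0, -0.008, 0],
    [0, 0, -0.012, 0],
    [0, 0, -0.012, 0],
    [0, 0, -0.012, 0],
    [0, 0, -0.012, 0]
  ]
}}

```text
time: 4.0
eef_pos: [519.9, 243.2, 111.1]
orientation: [[-0.358, 0.934, -0.0], [0.934, 0.358, -0.0], [-0.0, -0.0, -1.0]]
contact_force: [0.1, -0.3, -0.5]
finger_gap: 32.5
```

```bash
python3 - <<'E'
from st import *
F=[]
for i in range(4):
    cam('wrist') if i else 0
    F.append(bot.observe()['contact_force'])
print(np.array(F))
E
```

```text
time 4.0
qpos [-0.608  0.467  0.08   1.915 -0.052  0.762  1.438]
eef_pos [519.923 243.189 111.124]
orientation [[-0.358  0.934 -0.   ]
 [ 0.934  0.358 -0.   ]
 [-0.    -0.    -1.   ]]
contact_force [ 0.099 -0.317 -0.462]
moment [ 0.004 -0.03  -0.038]
finger_gap 32.4925155195801
[[ 0.099 -0.317 -0.462]
 [-0.52   0.304 -0.34 ]
 [ 0.021  0.247  0.733]
 [ 0.949 -0.751 -0.426]]
```

```bash
python3 - <<'E'
from h import *
c=cam('side')
for b,ce in blobs(c,(3,130,90),(20,255,255)): print(b,ce,dep(c,*ce).round(1))
s=c['frame'][140:290,270:420]; cv2.imwrite('pics/s1.png',cv2.resize(s,None,fx=4,fy=4,interpolation=cv2.INTER_CUBIC))
E
```

```text
[310, 87, 9, 13, 61] [315.1, 93.1] [ 563.9 -947.9   53.6]
[326, 180, 15, 13, 163] [333.0, 185.8] [571.4 121.4 119.1]
[340, 194, 16, 14, 189] [347.7, 200.8] [548.1 187.3 119.8]
[358, 205, 10, 16, 121] [362.5, 212.0] [529.3 249.4 131.5]
```

View pics/s1.png

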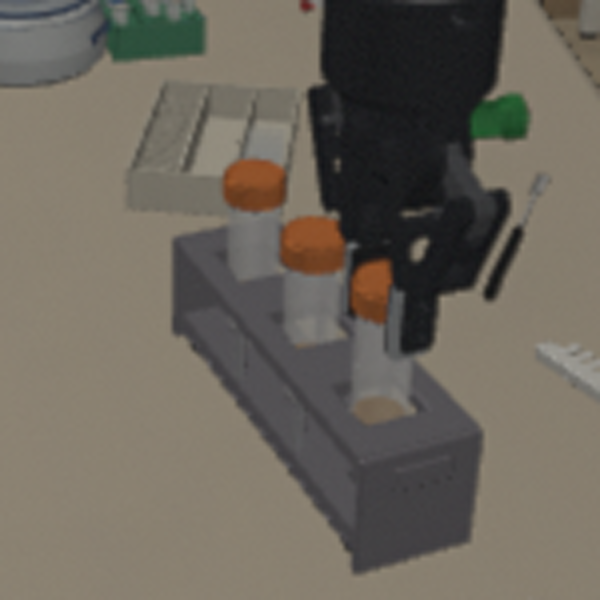

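The crop shows the left tube lifted about 12 mm with almost no extra load, so it is a light one. I put it back and move to the middle one, gripping 3 mm higher.

{"op": "arm_command", "data": {
  "deltas": [
    [0, 0, 0.005, 0],
    [0, 0, 0.01, 0],
    [0, 0, 0.0125, 0],
    [0, 0, 0.0125, 0]
  ]
}}

```text
time: 4.7
eef_pos: [521.1, 243.6, 99.8]
orientation: [[-0.358, 0.934, 0.002], [0.934, 0.358, 0.001], [0.0, 0.002, -1.0]]
contact_force: [-0.8, 0.2, 7.9]
finger_gap: 32.7
```

{"op": "arm_command", "data": {
  "deltas": [
    [0, 0, 0, 0],
    [0, 0, 0, 0],
    [0, 0, 0, 0],
    [0, 0, -0.015, 0],
    [0, 0, -0.035, 0],
    [0, 0, -0.05, 0],
    [0, 0, -0.05, 0]
  ],
  "claw": 0.2
}}

```text
time: 5.58
eef_pos: [521.0, 243.7, 150.5]
orientation: [[-0.358, 0.934, 0.003], [0.934, 0.358, 0.002], [0.001, 0.003, -1.0]]
contact_force: [-0.8, -0.5, -0.1]
finger_gap: 51.6
```

{"op": "arm_command", "data": {
  "deltas": [
    [-0.025, 0, 0, 0],
    [-0.05, 0, 0, 0],
    [-0.0695, 0, 0, 0],
    [-0.0695, 0, 0, 0],
    [-0.0695, 0, 0.02, 0],
    [-0.0695, 0, 0.037, 0],
    [-0.0695, 0, 0.047, 0],
    [-0.0695, 0, 0.047, 0]
  ]
}}

```text
time: 6.58
eef_pos: [544.2, 178.5, 100.9]
orientation: [[-0.359, 0.933, -0.002], [0.933, 0.359, -0.001], [0.0, -0.002, -1.0]]
contact_force: [-0.0, 0.3, -0.0]
finger_gap: 51.5
```

{"op": "arm_command", "data": {
  "deltas": [
    [0, 0, 0, 0],
    [0, 0, 0, 0],
    [0, 0, 0, 0],
    [0, 0, 0, 0]
  ],
  "claw": -1,
  "squeeze": 40
}}

```text
time: 7.08
eef_pos: [545.4, 178.5, 102.3]
orientation: [[-0.358, 0.934, 0.001], [0.934, 0.358, 0.001], [0.0, 0.001, -1.0]]
contact_force: [0.3, 0.2, 3.1]
finger_gap: 32.5
```

{"op": "arm_command", "data": {
  "deltas": [
    [0, 0, -0.004, 0],
    [0, 0, -0.008, 0],
    [0, 0, -0.012, 0],
    [0, 0, -0.012, 0],
    [0, 0, -0.012, 0],
    [0, 0, -0.012, 0]
  ]
}}

```text
time: 7.82
eef_pos: [544.8, 178.3, 113.6]
orientation: [[-0.358, 0.934, -0.0], [0.934, 0.358, -0.0], [-0.0, -0.0, -1.0]]
contact_force: [0.4, -0.3, -1.1]
finger_gap: 32.2
```

```bash
python3 - <<'E'
from st import *
F=[]
for i in range(4):
    F.append(bot.observe()['contact_force']); c=cam('side')
print(np.array(F))
for b,ce in blobs(c,(3,130,90),(20,255,255)): print(b,ce,dep(c,*ce).round(1))
E
```

```text
time 7.825
qpos [-0.5    0.463  0.096  1.916 -0.062  0.766  1.568]
eef_pos [544.834 178.284 113.635]
orientation [[-0.358  0.934 -0.   ]
 [ 0.934  0.358 -0.   ]
 [-0.    -0.    -1.   ]]
contact_force [ 0.42  -0.307 -1.14 ]
moment [-0.023  0.003 -0.01 ]
finger_gap 32.21052728808713
[[ 0.42  -0.307 -1.14 ]
 [-0.342  0.286 -0.11 ]
 [-0.718  0.431 -0.859]
 [-0.788 -0.303 -0.413]]
[310, 75, 20, 25, 85] [317.4, 89.6] [ 553.3 -950.    69.3]
[326, 180, 14, 13, 146] [332.4, 185.7] [572.7 121.2 119.3]
[341, 189, 8, 14, 92] [344.6, 195.2] [554.6 185.6 131.4]
[358, 211, 18, 15, 237] [366.6, 218.0] [521.8 254.  121.5]
```

The middle tube is light too, and the left one is back at its height. I put the middle one back and lift the right tube.

{"op": "arm_command", "data": {
  "deltas": [
    [0, 0, 0.005, 0],
    [0, 0, 0.01, 0],
    [0, 0, 0.0125, 0],
    [0, 0, 0.0125, 0]
  ]
}}

```text
time: 8.52
eef_pos: [545.8, 178.6, 102.1]
orientation: [[-0.358, 0.934, 0.002], [0.934, 0.358, 0.001], [0.0, 0.002, -1.0]]
contact_force: [-0.8, -0.3, 6.4]
finger_gap: 32.1
```

{"op": "arm_command", "data": {
  "deltas": [
    [0, 0, 0, 0],
    [0, 0, 0, 0],
    [0, 0, 0, 0],
    [0, 0, -0.015, 0],
    [0, 0, -0.035, 0],
    [0, 0, -0.05, 0],
    [0, 0, -0.05, 0]
  ],
  "claw": 0.2
}}

```text
time: 9.4
eef_pos: [545.9, 178.7, 153.0]
orientation: [[-0.358, 0.934, 0.003], [0.934, 0.358, 0.001], [0.0, 0.003, -1.0]]
contact_force: [-0.8, 1.3, 0.0]
finger_gap: 51.0
```

{"op": "arm_command", "data": {
  "deltas": [
    [-0.025, 0, 0, 0],
    [-0.05, 0, 0, 0],
    [-0.069, 0, 0, 0],
    [-0.069, 0, 0, 0],
    [-0.069, 0, 0.02, 0],
    [-0.069, 0, 0.038, 0],
    [-0.069, 0, 0.049, 0],
    [-0.069, 0, 0.049, 0]
  ]
}}

```text
time: 10.4
eef_pos: [568.9, 114.1, 101.2]
orientation: [[-0.359, 0.933, -0.002], [0.933, 0.359, -0.0], [0.0, -0.002, -1.0]]
contact_force: [-0.0, -0.1, 0.4]
finger_gap: 51.3
```

{"op": "arm_command", "data": {
  "deltas": [
    [0, 0, 0, 0],
    [0, 0, 0, 0],
    [0, 0, 0, 0],
    [0, 0, 0, 0]
  ],
  "claw": -1,
  "squeeze": 50
}}

```text
time: 10.9
eef_pos: [570.3, 113.7, 102.9]
orientation: [[-0.358, 0.934, 0.001], [0.934, 0.358, 0.0], [-0.0, 0.001, -1.0]]
contact_force: [0.5, -1.9, 2.9]
finger_gap: 32.0
```

{"op": "arm_command", "data": {
  "deltas": [
    [0, 0, -0.004, 0],
    [0, 0, -0.008, 0],
    [0, 0, -0.012, 0],
    [0, 0, -0.012, 0],
    [0, 0, -0.012, 0],
    [0, 0, -0.012, 0]
  ]
}}

```text
time: 11.65
eef_pos: [569.7, 114.1, 114.2]
orientation: [[-0.358, 0.934, -0.0], [0.934, 0.358, 0.0], [0.0, 0.0, -1.0]]
contact_force: [0.5, -0.9, -2.0]
finger_gap: 32.0
```

```bash
python3 - <<'E'
from st import *
F=[]
for i in range(4):
    F.append(bot.observe()['contact_force']); c=cam('side')
print(np.array(F))
for b,ce in blobs(c,(3,130,90),(20,255,255)): print(b,ce,dep(c,*ce).round(1))
E
```

```text
time 11.65
qpos [-0.392  0.473  0.112  1.899 -0.073  0.774  1.698]
eef_pos [569.665 114.052 114.249]
orientation [[-0.358  0.934 -0.   ]
 [ 0.934  0.358  0.   ]
 [ 0.     0.    -1.   ]]
contact_force [ 0.529 -0.894 -1.991]
moment [-0.193 -0.027 -0.035]
finger_gap 32.020548246508355
[[ 0.529 -0.894 -1.991]
 [ 0.62  -0.664 -1.5  ]
 [ 0.044 -0.969 -2.746]
 [-0.365  0.232 -2.275]]
[326, 175, 7, 13, 72] [329.4, 180.9] [579.4 121.7 130.8]
[341, 194, 16, 14, 197] [348.5, 200.7] [546.7 188.3 120.6]
[358, 211, 18, 16, 238] [366.6, 218.0] [522.  254.9 122.1]
```

The right tube pulls about 2.1 N more, so it is the heavy one. I draw it straight up.

{"op": "arm_command", "data": {
  "deltas": [
    [0, 0, -0.01, 0],
    [0, 0, -0.022, 0],
    [0, 0, -0.034, 0],
    [0, 0, -0.046, 0],
    [0, 0, -0.058, 0],
    [0, 0, -0.07, 0],
    [0, 0, -0.078, 0],
    [0, 0, -0.08, 0],
    [0, 0, -0.08, 0]
  ],
  "squeeze": 50
}}

```text
time: 12.98
eef_pos: [569.5, 113.9, 194.1]
orientation: [[-0.358, 0.934, -0.0], [0.934, 0.358, -0.0], [0.0, -0.0, -1.0]]
contact_force: [-0.3, -0.3, -2.3]
finger_gap: 32.0
```

{"op": "arm_command", "data": {
  "deltas": [
    [0, -0.02, 0, 0],
    [0, -0.04, 0, 0],
    [0, -0.058, 0, 0],
    [0, -0.058, 0, 0],
    [0, -0.058, 0.02, 0],
    [0, -0.058, 0.04, 0],
    [0, -0.058, 0.056, 0],
    [0, -0.058, 0.059, 0],
    [0, -0.058, 0.059, 0],
    [0, -0.058, 0.059, 0]
  ]
}}

```text
time: 14.22
eef_pos: [516.2, 93.3, 136.0]
orientation: [[-0.358, 0.934, 0.001], [0.934, 0.358, 0.0], [-0.0, 0.001, -1.0]]
contact_force: [0.4, 0.5, -2.7]
finger_gap: 32.0
```

```bash
python3 - <<'E'
from st import *
a=cam('side')['frame'][130:290,250:410]; b=cam('scene')['frame'][130:250,225:345]
im=np.hstack([cv2.resize(x,(400,400),interpolation=cv2.INTER_CUBIC) for x in(a,b)]); cv2.imwrite('pics/p1.png',im)
E
```

```text
time 14.225
qpos [-0.394  0.361  0.118  2.017 -0.06   0.766  1.696]
eef_pos [516.162  93.335 135.963]
orientation [[-0.358  0.934  0.001]
 [ 0.934  0.358  0.   ]
 [-0.     0.001 -1.   ]]
contact_force [ 0.408  0.519 -2.738]
moment [ 0.049 -0.001  0.01 ]
finger_gap 31.990944941261805
```

View pics/p1.png

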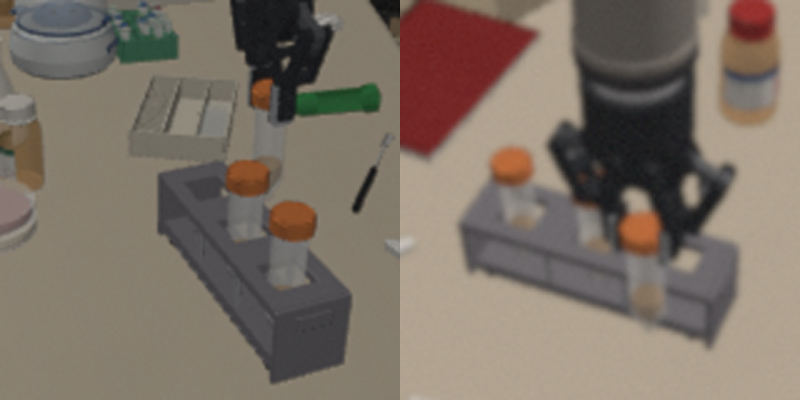

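The tube hangs upright just in front of the rack edge: in the scene half it shows at (643,270), and the well behind it is empty. I start the pivot push and check the force at the halfway point.

{"op": "arm_command", "data": {
  "deltas": [
    [0, 0.006, 0, 0],
    [0, 0.012, 0, 0],
    [0, 0.017, 0, 0],
    [0, 0.022, 0, 0],
    [0, 0.027, 0, 0],
    [0, 0.032, 0, 0],
    [0, 0.036, 0, 0],
    [0, 0.04, 0.001, 0],
    [0, 0.04, 0.001, 0]
  ]
}}

```text
time: 15.45
eef_pos: [553.3, 107.7, 134.4]
orientation: [[-0.359, 0.934, 0.001], [0.934, 0.359, 0.0], [-0.0, 0.001, -1.0]]
contact_force: [-2.0, -1.6, -1.1]
finger_gap: 32.1
```

```bash
python3 - <<'E'
from st import *
a=cam('side')['frame'][130:290,250:410]; b=cam('scene')['frame'][130:250,225:345]
im=np.hstack([cv2.resize(x,(400,400),interpolation=cv2.INTER_CUBIC) for x in(a,b)]); cv2.imwrite('pics/p2.png',im)
E
```

```text
time 15.45
qpos [-0.396  0.42   0.117  1.927 -0.067  0.797  1.696]
eef_pos [553.339 107.732 134.351]
orientation [[-0.359  0.934  0.001]
 [ 0.934  0.359  0.   ]
 [-0.     0.001 -1.   ]]
contact_force [-2.022 -1.581 -1.118]
moment [-0.533  0.747  0.042]
finger_gap 32.11546657827624
```

View pics/p2.png

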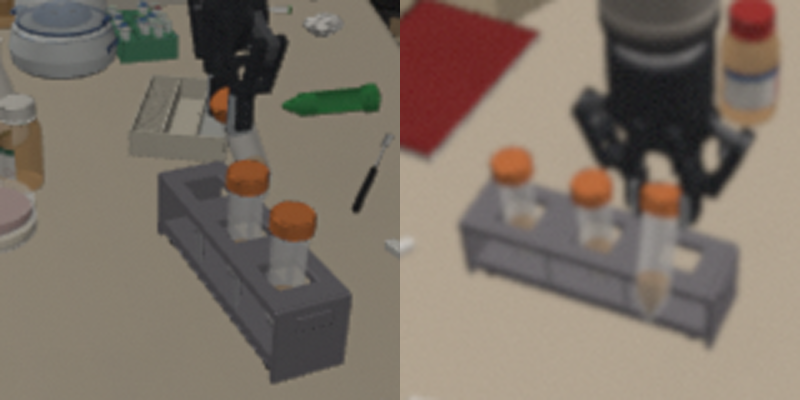

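It pivots cleanly at about 2.6 N, with the tube leaning about 20° in the left half. I carry on to about 48°.

{"op": "arm_command", "data": {
  "deltas": [
    [0, 0.005, 0.001, 0],
    [0, 0.01, 0.002, 0],
    [0, 0.015, 0.004, 0],
    [0, 0.019, 0.006, 0],
    [0, 0.023, 0.008, 0],
    [0, 0.027, 0.01, 0],
    [0, 0.031, 0.013, 0],
    [0, 0.035, 0.015, 0],
    [0, 0.037, 0.017, 0],
    [0, 0.037, 0.017, 0]
  ]
}}

```text
time: 16.8
eef_pos: [587.8, 121.0, 117.3]
orientation: [[-0.358, 0.934, 0.001], [0.934, 0.358, 0.0], [0.0, 0.001, -1.0]]
contact_force: [-0.9, -0.3, 1.8]
finger_gap: 32.0
```

{"op": "arm_command", "data": {
  "deltas": [
    [0, 0, 0, 0],
    [0, 0, 0, 0],
    [0, -0.003, -0.005, 0],
    [0, -0.008, -0.02, 0],
    [0, -0.01, -0.045, 0],
    [0, -0.01, -0.075, 0],
    [0, -0.01, -0.105, 0],
    [0, -0.01, -0.125, 0],
    [0, -0.01, -0.13, 0],
    [0, -0.01, -0.13, 0]
  ],
  "squeeze": 80
}}

```text
time: 18.05
eef_pos: [577.9, 117.1, 247.4]
orientation: [[-0.358, 0.934, 0.0], [0.934, 0.358, 0.0], [0.0, 0.0, -1.0]]
contact_force: [-0.4, -0.0, -3.6]
finger_gap: 31.1
```

```bash
python3 - <<'E'
from st import *
a=cam('side')['frame'][70:270,230:430]; b=cam('scene')['frame'][70:250,225:405]
im=np.hstack([cv2.resize(x,(400,400),interpolation=cv2.INTER_CUBIC) for x in(a,b)]); cv2.imwrite('pics/p3.png',im)
E
```

```text
time 18.05
qpos [-0.413  0.329  0.136  1.765 -0.051  1.05   1.678]
eef_pos [577.911 117.092 247.41 ]
orientation [[-0.358  0.934  0.   ]
 [ 0.934  0.358  0.   ]
 [ 0.     0.    -1.   ]]
contact_force [-0.381 -0.02  -3.572]
moment [ 0.056 -0.113 -0.001]
finger_gap 31.10392814822993
```

View pics/p3.png

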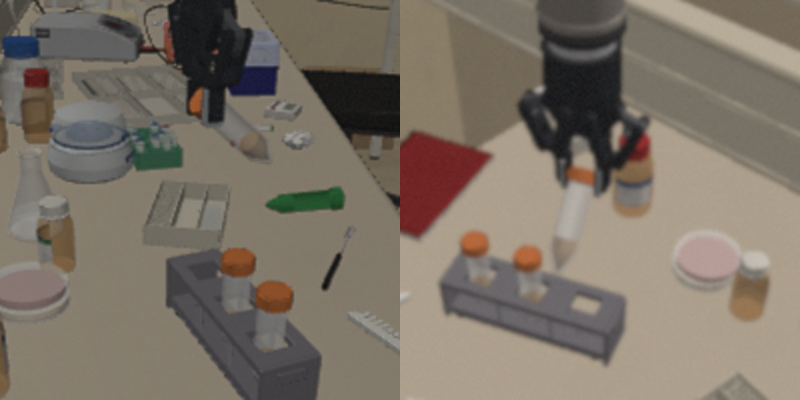

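The tube is tipped, cap up: in the left half it runs from (200,100) to (268,157). The two light tubes stand in their wells and the bottle stands at (750,285) in the right half. I triangulate the tip to get the tilt.

```bash
cat > tip.py <<'E'
from h import *
def tri(a,pa,b,pb):
    A=[];B=[]
    for c,p in((a,pa),(b,pb)):
        o,d=ray(c,*p); d/=np.linalg.norm(d); M=np.eye(3)-np.outer(d,d); A.append(M);B.append(M@o)
    x=np.linalg.lstsq(np.vstack(A),np.hstack(B),rcond=None)[0]
    return x,proj(a,x)-pa,proj(b,x)-pb
def report(pa,pb):
    s=bot.observe(); a=cam('side');b=cam('scene')
    t,ra,rb=tri(a,np.array(pa),b,np.array(pb)); g=s['eef_pos']+[0,0,11]; d=g-t
    th=np.degrees(np.arctan2(np.hypot(*d[:2]),d[2])); m=t+d/np.linalg.norm(d)*58
    print('tip',t.round(1),ra.round(1),rb.round(1),'grip',g.round(1),'len',np.linalg.norm(d).round(1),'tilt',th.round(1),'mid',m.round(1))
    dm=np.array([572,-141])-m[:2]; R=s['orientation']; print('to go tool xy',(R[:2,:2].T@dm).round(1))
E
python3 -c "
from tip import *
report((364,148.5),(297,189.7))"
```

```text
tip [507.7  88.2 190.4] [-0.9 -0.5] [-0.8  0.5] grip [577.4 117.  257.4] len 100.9 tilt 48.4 mid [547.8 104.8 228.9]
to go tool xy [-238.1  -65.5]
```

Tilt is about 48°. I move gently to bring the middle over the tray.

{"op": "arm_command", "data": {
  "deltas": [
    [-0.01, -0.003, 0, 0],
    [-0.028, -0.008, 0, 0],
    [-0.05, -0.014, 0, 0],
    [-0.073, -0.02, 0, 0],
    [-0.096, -0.026, 0, 0],
    [-0.12, -0.033, 0, 0],
    [-0.144, -0.04, 0, 0],
    [-0.168, -0.046, 0, 0],
    [-0.192, -0.053, 0, 0],
    [-0.212, -0.058, 0, 0]
  ]
}}

```text
time: 19.5
eef_pos: [599.4, -104.8, 247.3]
orientation: [[-0.356, 0.934, -0.0], [0.934, 0.356, -0.001], [-0.001, -0.001, -1.0]]
contact_force: [-0.4, 0.0, -2.7]
finger_gap: 30.9
```

{"op": "arm_command", "data": {
  "deltas": [
    [-0.014, -0.004, 0, 0],
    [-0.022, -0.006, 0, 0],
    [-0.026, -0.007, 0, 0],
    [-0.026, -0.007, 0, 0],
    [-0.026, -0.007, 0, 0],
    [-0.026, -0.007, 0, 0]
  ]
}}

```text
time: 20.25
eef_pos: [602.7, -127.7, 247.3]
orientation: [[-0.359, 0.933, -0.0], [0.933, 0.359, 0.0], [0.0, 0.0, -1.0]]
contact_force: [0.7, -0.1, -1.6]
finger_gap: 31.3
```

```bash
python3 - <<'E'
from st import *
a=cam('side')['frame'][70:270,230:430]; b=cam('scene')['frame'][130:330,260:460]
im=np.hstack([cv2.resize(x,(400,400),interpolation=cv2.INTER_CUBIC) for x in(a,b)]); cv2.imwrite('pics/p4.png',im)
E
```

```text
time 20.25
qpos [-0.068  0.377  0.23   1.707 -0.096  1.069  2.131]
eef_pos [ 602.733 -127.653  247.281]
orientation [[-0.359  0.933 -0.   ]
 [ 0.933  0.359  0.   ]
 [ 0.     0.    -1.   ]]
contact_force [ 0.722 -0.143 -1.586]
moment [ 0.01  -0.095  0.037]
finger_gap 31.320909110291048
```

View pics/p4.png

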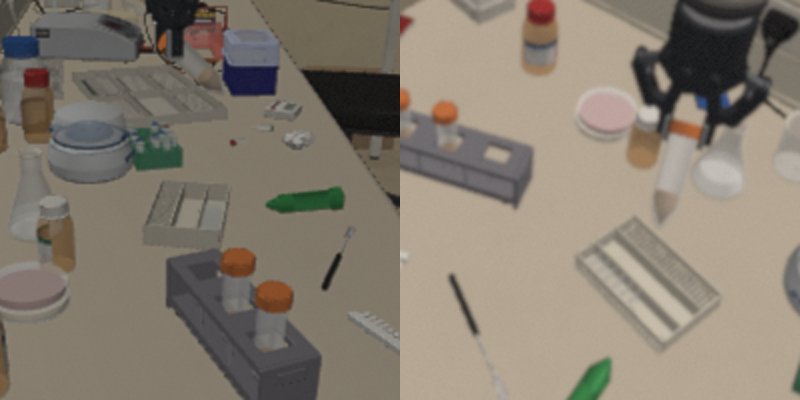

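The tube is held tilted. In the crop the side-view tip is at (217,90) and the scene-view tip at (660,222). Rack tubes and bottle are standing. I check the final position.

```bash
python3 -c "
from tip import *
report((338.5,115),(390,241))"
```

```text
tip [ 535.2 -156.   187.3] [0.3 0.2] [ 0.3 -0.3] grip [ 602.7 -127.9  258.3] len 101.9 tilt 45.8 mid [ 573.6 -140.   227.7]
to go tool xy [-0.3 -1.9]
```

{"op": "arm_command", "data": {
  "deltas": [
    [0, -0.001, 0, 0],
    [0, -0.001, 0, 0],
    [0, -0.001, 0, 0],
    [0, -0.001, 0, 0],
    [0, -0.001, 0, 0],
    [0, -0.001, 0, 0],
    [0, -0.001, 0, 0],
    [0, -0.001, 0, 0]
  ]
}}

```text
time: 21.45
eef_pos: [601.8, -128.7, 247.3]
orientation: [[-0.358, 0.934, 0.0], [0.934, 0.358, 0.0], [0.0, 0.0, -1.0]]
contact_force: [-0.1, 0.9, -3.1]
finger_gap: 31.0
```

```bash
python3 -c "
from h import *
a=cam('scene'); im=a['frame'][130:330,260:460]
old=cv2.resize(cv2.imread('pics/p4.png')[:,400:],(200,200),interpolation=cv2.INTER_AREA)
d=cv2.absdiff(im,old)[55:120,120:155]; print('diff',d.mean())
print([(s[:2],ce) for s,ce in blobs(a,(3,130,90),(20,255,255))], abs(bot.observe()['qd']).max())
print(bot.finish_job())"
```

```text
diff 1.9202930402930403
[([253, 175], [258.1, 179.5]), ([277, 181], [282.0, 186.0]), ([395, 191], [402.6, 194.6])] 0.0015158064523837838
the job is handed in; nothing more can be done
None
```

I handed the job in at about 21.5 s, with the heavy tube held still over the tray at roughly 46° with the cap uppermost.

- **Finding the heavy tube:** I lifted each tube 12 mm. The left and middle ones added only about 0.1–0.6 N and went back into their wells. The right one added about 2.1 N.
- **Tipping it:** I drew the right tube straight up clear of the rack. The tool cannot tilt, so I turned the tube in the jaws by pushing its lower end lightly against the rack's front top edge (about 3 N). I then tightened the grip to 80 N and carried the tube over the tray.
- **Position:** The last two-camera check put its middle about 2 mm from the tray's centre in plan, and its point about 187 mm above the worktop. After that I made one 1 mm correction. The estimated tilt read 48° before the carry and 46° after it. That difference is about the size of the pixel-picking error, though a small slip in the grip is possible.
- **Stillness:** After holding for a further second, the picture showed no visible change and the arm was at rest.
- **Everything else:** The two light caps show where they started, to within 0.2 pixel. The bottle was standing in the last picture I viewed, and the tube stayed well above the tray throughout. No check failed.

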